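# Tension a spring balancer and close its key cover

### The arm

A 7-joint arm with a two-finger parallel gripper is mounted at the origin on the work surface. World frame = base frame: x ahead of the robot, y to its left, z up, the work surface at z = 0. Lengths are in m, angles in rad, forces in N, time in s.
With the tool pointing down it reaches from about 0.4 to 0.875 m from the base axis. Payload 19.3 kg.
Tool frame: the origin (TCP) lies midway between the tips of the shut fingers; the grasp point (between the pads) lies 19 mm behind it; z points along the fingers, y is the line along which they close (so a half turn about z gives the same grasp; the last joint's range is limited). The gripper opens to 85 mm and grips with 20 to 120 N. Pads are 22 mm wide; open, the fingers measure 114 mm over their backs; the gripper's body (76 mm by 85 mm) begins 54 mm behind the grasp point. The pads swing forward as they close: fully open they stand 13 mm farther back than shut.
Start: joints at [1.094, 0.521, -0.036, 1.599, 0.021, 1.021, -0.113], TCP at [0.247, -0.574, 0.231] pointing down, gripper open.
Joint ranges: [-2.91, 2.91], [-0.3, 2.13], [-1.5, 1.42], [0.17, 2.43], [-1.26, 4.41], [0.16, 1.93], [-2.52, 2.52]. Speed limits (rad/s): [1.89, 1.89, 2.39, 2.39, 3.01, 3.01, 3.01].

### API

Orientations are given as [roll, pitch, yaw] about the fixed x, y, z axes, in that order (R = Rz(yaw) Ry(pitch) Rx(roll)).
In Python, from workcell import telemetry, grab_frame, calibration, bot, outline_of, landmark_of gives the robot as it stands. The module is installed in compiled form; this text tells all that it offers.
- The arm moves only by the shell command python3 -m inch 'ROWS' [FORCE]. ROWS is JSON, a list of rows, each a list of 7 numbers: the shift along the tool's x, y, z in m, then the turn, a rotation vector about the tool's x, y, z in rad, then the closure, from 0 (fully open) to 1 (shut). A call has 1 to 5 rows; each row shifts and turns the commanded pose from where the row before left it, along the tool's axes as they then stand; what a row does not reach is not made up. A row lasts 1/10 s, in which the tool goes at most 50 mm and 8.59 degrees, less where a joint would pass 70% of its speed; a pose out of reach is approached as far as the arm can. A call is refused whole if a number of a shift passes 0.05 or a number of a turn 0.15, either way. A call with a gripper value outside its range is refused whole. The fingers move at their own pace and stop on an object; FORCE is the grip in N (left out, the last holds). Time passes only in rows, so rows that do not move let the fingers close. It gives the time, the measured TCP pose, the force, the opening and the grip force at its end, in the units of the state.
- telemetry.observe(): the state, without advancing time (a new reading comes with each control period).
- grab_frame(name): name is "side" or "top"; returns the picture (420x560x3 uint8, red, green, blue); there is no depth.
- calibration(name): a dict with "fovy" (degrees; the focal length in pixels is half the picture's height over the tangent of half this angle, whatever the lens; pixels are square), "cx", "cy" (the principal point, pixels), "dist" ([k1, k2, p1, p2, k3] as OpenCV has them; the pictures are not rectified), "pose" (4x4, takes a point from camera to world coordinates). Camera axes: x right, y down, z forward; pixel columns grow to the right and rows downward; lengths in m; the calibration is good to about 2 mm. A picture is of the moment at which its call begins. calibration takes no time and is no camera call.
- bot.job_done(): hands the job in; it is judged then, once.
Trained networks look in the newest picture that a camera, given by its name, has taken for a name from the list of things; names that differ only in an ending like _2 or _b are one class to them, and where a whole thing is asked for, a point or a joint stands for the part that bears it (a point fixed in the world has none). Each returns a list of dicts, best first, with "score" (0 to 1); they miss things now and then, are a little off and sometimes report something else, mostly with a low value. They report only what shows in the picture. A call takes as long as a camera call.
- outline_of(label, camera): "region" (420x560 bool, what is visible of it) and "rect" ([left, top, right, bottom] in pixels, round what is visible of it).
- landmark_of(label, camera): "xy" ([column, row] in pixels: a listed point, or the origin of a listed thing).
The state is a dict: "clock": time; "qpos": joint angles; "qd": joint speeds; "joint_efforts": joint torques, N m; "position": TCP position; "tool_rot": TCP orientation; "force": force on the tool from outside, world axes, zero at the start; "moment": the same for the moment, N m; "grip_width": finger opening in m; "finger_force": force on a finger pad.
Only numpy, scipy, OpenCV 4.12 (cv2) and the standard library are available. Lean on these libraries where they do the work, as an engineer would, in place of code of your own. Each camera call takes 0.05 s, during which the arm holds its last target. There are 200 camera calls.

### The job

The spring balancer on the service plate has a new, slack spring: wind it clockwise with its wing key until the pointer on its scale stands beside the index tab, and let go of the key. Then set the black key cover down over the key, centred on the machined seat with its two screw ears over the two screw holes, without dropping it. Leave the spare spool and the tools on the table where they are.

Things in the scene. Friction and masses are not known exactly. Their poses are not given: they have to be found in the camera images.
- balancer: Spring balancer on its back: grey cast drum 160 mm across, strapped to an aluminium plate 200 x 230 x 12 mm, fixed to the table. Origin: drum axis, at table height; z up. Rope nozzle, rubber buffer and snap hook along +x (to 195 mm), hanger hook along -x (to 155 mm). Flat top face 66 mm up; clamps at y = +-94 mm lower. On the face: screw holes at x = +-52 mm, white scale 62 x 22 mm on the +y side.
- seat (a point): Centre of the bright machined round seat (92 mm across) on the balancer's top face, 66 mm above the table, on the key's axis. Its axes are the balancer's.
- key (a joint): Wing key's turn in rad, growing clockwise seen from above, from 0 (slack, as it starts) to 6.5 (stop). A coil spring resists ever more (0.01 N m per rad); a brake of 0.1 N m in the housing holds the key wherever it is let go, so part turns add up (at most 0.2 N m to turn it; it can be turned back). The index tab asks for 3.4 to 5.0 rad, different each time.
- key_grip (a point): Middle of the wing key's wing, on the key's axis, 24 mm above the top face. The wing is an upright steel plate 66 mm long (this point's x), 12 mm thick (y) and 28 mm high, from 8 to 36 mm above the top face, on a round stem 12 mm across. The point turns with the key; z up. At key 0 its x lies 35 degrees anticlockwise of the balancer's x.
- pointer_tip (a point): Tip of the thin black pointer (3 x 14 mm) in the scale's slot. It moves 8 mm per rad of the key along the balancer's +x as the spring is wound, from x = -26 mm (key 0), y = 54.5 mm in the balancer's frame, 1 mm above the top face. Thin lines on the scale are 8 mm apart.
- mark (a point): Middle, along the scale, of the black index tab (8 mm along the scale, 4.5 mm across, 3.5 mm high) that the fitter has slid to the wanted tension, on the key's side of the pointer. Its axes are the balancer's. The spring is set when the pointer's tip is beside the tab: within 4 mm of this point along x.
- cover: Black plastic cap standing mouth down: 88 mm across, 46 mm high (inside 80 across, 41 high), about 160 g. On top a finger rib 56 mm long, 14 mm thick, from 46 to 75 mm above the rim; at the rim two screw ears, 18 mm wide, 5 mm thick, to 61.5 mm from the centre, screw holes at 52 mm. Origin: centre of the rim's underside; z up; rib and both ears lie along x; its two ends are alike.
- spool: Bystander: spare grey rope spool lying flat, 86 mm across and 40 mm high, no rib and no ears. Origin: centre of its underside.
- wrench: Bystander: steel spanner, 180 mm long, lying flat. Origin: its middle.
- screwdriver: Bystander: screwdriver, 210 mm long. Origin: its middle.
- cutters: Bystander: side cutters, 180 mm long. Origin: near its middle.
- tkey: Bystander: T-handle hex key, 200 mm long, handle 100 mm wide, left of the balancer. Origin: its middle.

How it is judged:
On the way:
1. the spring is wound until the pointer stands beside the index tab, and the key is let go (x of pointer_tip in the frame of mark between -0.004 and 0.004 m and contact force between the fingers and balancer below 0.3 N), for 0.2 s.
At the end, for the whole second after the job is handed in: The pointer stands beside the index tab (within 4 mm of its middle), and the cover rests released and level on the balancer's top face over the key, its centre within 4 mm of the seat's centre and its ears in line with the two screw holes (balancer's x axis, either way round) within 0.1 rad (x of pointer_tip in the frame of mark between -0.004 and 0.004 m and horizontal distance between cover and seat below 0.004 m and z of cover in the frame of balancer between 0.0635 and 0.0685 m and angle between cover's own z axis and vertical below 0.05 rad and angle between the x axis of cover and the x axis of balancer, either way round below 0.1 rad and linear speed of cover below 0.01 m/s); the robot touches nothing.
It fails at once if the cover falls freely (from more than about 10 mm) (linear speed of cover above 0.45 m/s and contact force between the fingers and cover below 0.1 N).
It fails at once if the spool or a tool on the table is moved by more than 30 mm (distance of any of spool, wrench, tkey, screwdriver, cutters from where it was at the start of the episode above 0.03 m).
It also fails if it takes over 72 s, if anything falls off the work surface, if the arm or the gripper's body presses on something with over 40 N, if the wrist force passes 120 N, or if a joint passes its speed limit or range.

## Working session

There is one attempt and no reset: what is moved stays moved. The work goes in short steps, Python scripts to look and compute and a shell command to move; the robot and the scene stay as the last step left them, time stands still between calls to the robot, and variables do not carry over. Pictures are saved under pics/ and viewed, at most 10 in all, crops included, and the job is handed in when it is done.

```bash
mkdir -p pics
cat > h.py <<'E'
import numpy as np, cv2
from workcell import telemetry, grab_frame, calibration, bot, outline_of, landmark_of
def K(n):
    c=calibration(n); f=210/np.tan(np.radians(c["fovy"])/2)
    return np.array([[f,0,c["cx"]],[0,f,c["cy"]],[0,0,1]]),np.array(c["dist"],float),np.array(c["pose"])
def ray(n,uv):
    k,d,P=K(n); p=cv2.undistortPoints(np.array([[uv]],float),k,d)[0,0]
    return P[:3,3],P[:3,:3]@np.array([p[0],p[1],1])
def at_z(n,uv,z):
    o,r=ray(n,uv); return o+r*(z-o[2])/r[2]
def proj(n,X):
    k,d,P=K(n); R=P[:3,:3].T; t=-R@P[:3,3]
    return cv2.projectPoints(np.array(X,float).reshape(-1,3),cv2.Rodrigues(R)[0],t,k,d)[0][:,0]
def tri(a,b):
    (o1,r1),(o2,r2)=ray("top",a),ray("side",b)
    s=np.linalg.lstsq(np.c_[r1,-r2],o2-o1,rcond=None)[0]
    return (o1+r1*s[0]+o2+r2*s[1])/2, np.linalg.norm(o1+r1*s[0]-o2-r2*s[1])
def snap(n,f,box=None,s=1):
    im=grab_frame(n); 
    o=im
    if box: o=o[box[1]:box[3],box[0]:box[2]]
    o=cv2.resize(o,None,fx=s,fy=s,interpolation=cv2.INTER_CUBIC)
    cv2.imwrite("pics/"+f,o[:,:,::-1]); return im
E
python3 - <<'E'
from h import *
np.set_printoptions(precision=4,suppress=True)
a=snap("top","t0.png");b=snap("side","s0.png")
cv2.imwrite("pics/both0.png",cv2.resize(np.vstack([a,b]),None,fx=.71,fy=.71)[:,:,::-1])
for n in("top","side"): print(n,calibration(n)["pose"][:3,3],calibration(n)["fovy"])
L={}
for l in("balancer","seat","key_grip","pointer_tip","mark","cover","spool"):
    for n in("top","side"):
        r=landmark_of(l,n); L[l,n]=r
        print(l,n,[(np.round(q["xy"],1),round(q["score"],2)) for q in r[:2]])
    try: print("   tri",*tri(L[l,"top"][0]["xy"],L[l,"side"][0]["xy"]))
    except Exception as e: print(e)
print(telemetry.observe())
E
```

```text
top [ 0.4651 -0.0421  1.2966] 55.99713404448407
side [ 0.2981 -1.5055  0.8857] 43.46580893208767
balancer top [(array([226.3, 206.5]), 0.82)]
balancer side [(array([280.4, 195. ]), 0.95)]
   tri [ 0.5509  0.1164 -0.0032] 0.009945268690362828
seat top [(array([223.4, 209.6]), 0.92)]
seat side [(array([281.7, 178.5]), 0.72)]
   tri [0.5462 0.1165 0.0618] 0.009038879701538216
key_grip top [(array([226.9, 211.2]), 0.5)]
key_grip side [(array([279.6, 172.3]), 0.46)]
   tri [0.538  0.1019 0.0936] 0.00658521822237302
pointer_tip top [(array([393.5, 199.4]), 0.39)]
pointer_tip side [(array([314.9, 289.1]), 0.38)]
   tri [ 0.5614 -0.4342  0.0093] 0.017942049452364682
mark top []
mark side []
list index out of range
cover top [(array([325.3, 239.4]), 0.7)]
cover side [(array([265.7, 248.8]), 0.76)]
   tri [ 0.4467 -0.2092 -0.003 ] 0.008493178792904663
spool top [(array([348.2, 189.1]), 0.72), (array([415.1, 232.4]), 0.23)]
spool side [(array([322.8, 256.4]), 0.56)]
   tri [ 0.607  -0.2869  0.0055] 0.0004955943520607491
{'clock': 0.8, 'qpos': array([ 1.0938,  0.5214, -0.0363,  1.5995,  0.0212,  1.0211, -0.1128]), 'qd': array([-0.0002, -0.0007,  0.0005, -0.0009,  0.0002,  0.0011, -0.0021]), 'joint_efforts': array([  0.0027, -92.6772,   1.9806, -37.0243,   0.0185,   0.0017,
         0.0001]), 'position': array([ 0.2473, -0.574 ,  0.2313]), 'tool_rot': array([-3.1416, -0.    ,  0.4067]), 'force': array([0.5515, 1.5758, 0.2249]), 'moment': array([0.0102, 0.0098, 0.0155]), 'finger_force': 0.0, 'grip_width': 0.08549035205500206}
```

View pics/t0.png

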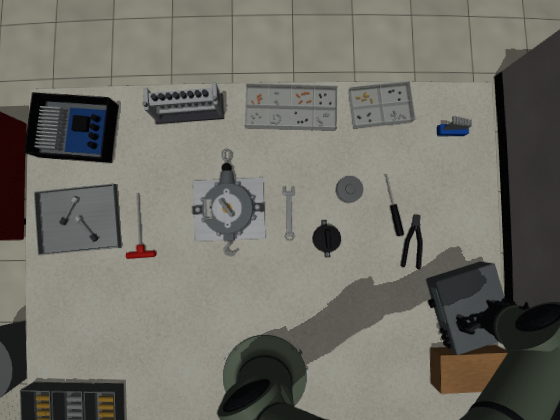

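View pics/s0.png

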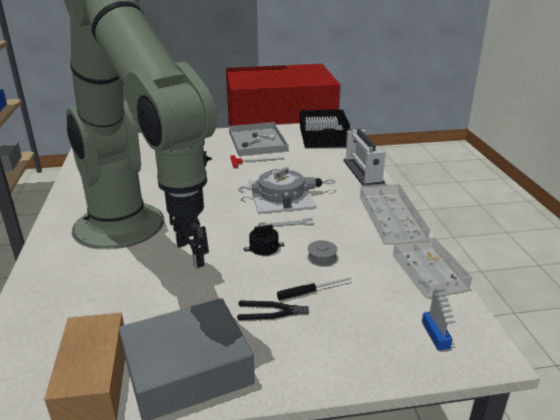

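The top view shows the balancer at (228,208) with its nozzle up (+x), its scale at about (209,210), the cover at (326,238) and the spool at (349,189). The side view agrees. Next I zoom in on the balancer and cover.

Run:
```python
from h import *
a=cv2.imread("pics/t0.png");b=cv2.imread("pics/s0.png")
c=lambda im,x0,y0,x1,y1,w,h:cv2.resize(im[y0:y1,x0:x1],(w,h),interpolation=cv2.INTER_CUBIC)
# left: top crop x 190..270,y 165..265 (x6); right: cover and side crop
L=c(a,192,170,264,254,504,588)
R=np.vstack([c(a,306,215,347,262,287,329),c(b,235,155,330,215,287,182)])
R=np.vstack([R,np.zeros((588-R.shape[0],287,3),np.uint8)])
cv2.imwrite("pics/z0.png",np.hstack([L,R]))
```

```text
(no output)
```

View pics/z0.png

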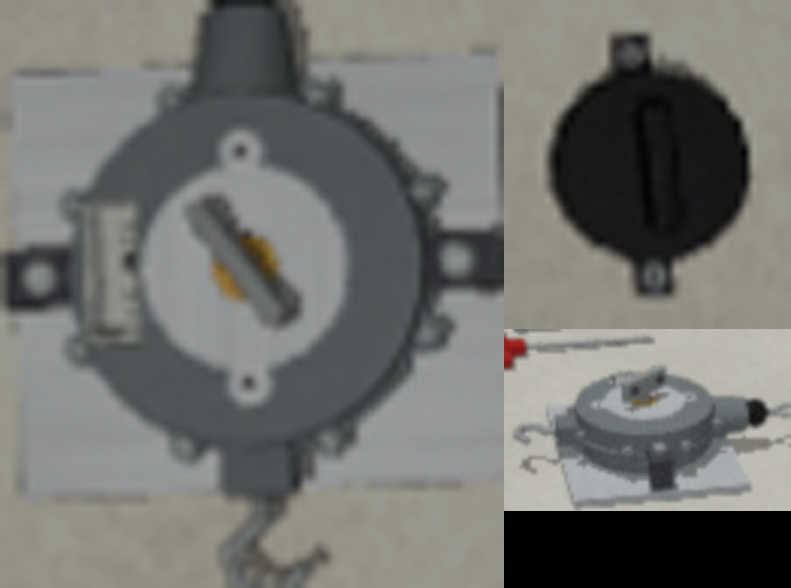

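Zoom: screw holes at crop (240,150) and (249,383), tab at (130,261), pointer line near (108,337). The cover's ears are at (630,53) and (655,275). I'll convert these to world coordinates.

Run:
```python
from h import *
np.set_printoptions(precision=4,suppress=True)
p=lambda u,v:((u+.5)/7-.5+192,(v+.5)/7-.5+170)
q=lambda u,v:((u-504+.5)/7-.5+306,(v+.5)/7-.5+215)
h1,h2=at_z("top",p(240,150),.066),at_z("top",p(249,383),.066)
print(h1,h2,np.linalg.norm(h1-h2)); d=h1-h2; yaw=np.arctan2(d[1],d[0]); c=(h1+h2)/2
s=[at_z("top",p(*x),.066) for x in((83,203),(137,201),(92,345),(141,343))]
R=np.array([[np.cos(yaw),np.sin(yaw)],[-np.sin(yaw),np.cos(yaw)]])
for n,x in(("tab",at_z("top",p(130,261),.0695)),("ptr",at_z("top",p(108,337),.067)),*(("sc",y) for y in s)): print(n,R@(x-c)[:2])
print("bal",c,yaw)
sd=outline_of("cover","side"); 
e1,e2=at_z("top",q(630,53),.005),at_z("top",q(655,275),.005)
d=e1-e2;print("cover",e1,e2,(e1+e2)/2,np.linalg.norm(d),np.arctan2(d[1],d[0]))
# key wing ends
w1,w2=at_z("top",p(198,212),.102),at_z("top",p(284,312),.102);d=w1-w2
print("wing",(w1+w2)/2,np.linalg.norm(d),np.arctan2(d[1],d[0]))
# check with side: projections
print(proj("side",[*c[:2],.066]),proj("top",[*c[:2],.066]))
for X in ([*((e1+e2)/2)[:2],0],): print("cover side",proj("side",X))
```

```text
[0.5996 0.1083 0.066 ] [0.4954 0.1053 0.066 ] 0.10425467162250014
tab [0.0044 0.0505]
ptr [-0.0289  0.0619]
sc [0.0316 0.0711]
sc [0.0314 0.0469]
sc [-0.0321  0.0694]
sc [-0.0322  0.0475]
bal [0.5475 0.1068 0.066 ] 0.029681956001870142
cover [ 0.4991 -0.2032  0.005 ] [ 0.3953 -0.2128  0.005 ] [ 0.4472 -0.208   0.005 ] 0.10425490184215554 0.09231785197850087
wing [0.547  0.1039 0.102 ] 0.05740198685166542 0.6983424982374473
[[281.2112 178.7072]] [[226.4923 207.6061]]
cover side [[264.391  247.7476]]
```

```bash
python3 -m inch '[[0.034,-0.032,-0.004,0,0,0,0],[0.034,-0.032,-0.004,0,0,0,0],[0.034,-0.032,-0.004,0,0,0,0],[0.034,-0.032,-0.004,0,0,0,0],[0.034,-0.032,-0.004,0,0,0,0]]' && python3 -m inch '[[0.034,-0.032,0,0,0,0,0],[0.034,-0.032,0,0,0,0,0],[0.034,-0.032,0,0,0,0,0],[0.034,-0.032,0,0,0,0,0],[0.034,-0.032,0,0,0,0,0]]'; python3 -c "
from h import *
print(telemetry.observe()['qpos'])"
```

```text
clock: 1.35
position: [0.3405, -0.3581, 0.2516]
tool_rot: [3.141, -0.0, 0.407]
force: [1.4, 0.3, 0.7]
grip_width: 0.0854
finger_force: 0.0
clock: 1.85
position: [0.4334, -0.1438, 0.2516]
tool_rot: [3.141, -0.001, 0.407]
force: [0.9, -1.6, 1.5]
grip_width: 0.0856
finger_force: 0.0
[ 0.39669971  0.23570036 -0.24402733  1.99055593  0.07110188  0.92254903
 -1.04803304]
```

```bash
python3 -m inch '[[0.034,-0.031,0,0,0,-0.0,0],[0.034,-0.031,0,0,0,0,0],[0.034,-0.031,0,0,0,0,0],[0.034,-0.031,0,0,0,0,0],[0.034,-0.031,0,0,0,0,0]]' >/dev/null && python3 -m inch '[[0.034,-0.030,0,0,0,0,0],[0,0,0,0,0,-0.148,0],[0,0,0,0,0,-0.148,0],[0,0,0,0,0,-0.148,0],[0,0,0,0,0,-0.148,0]]' && python3 -m inch '[[0,0,0,0,0,-0.148,0],[0,0,0,0,0,-0.148,0],[0,0,0,0,0,-0.148,0],[0,0,0,0,0,-0.148,0],[0,0,0,0,0,-0.148,0]]' && python3 -m inch '[[0,0,0,0,0,-0.148,0],[0,0,0,0,0,-0.148,0],[0,0,0,0,0,-0.148,0],[0,0,0,0,0,-0.148,0],[0,0,0,0,0,-0.148,0]]'; python3 -c "
from h import *
print(telemetry.observe()['qpos'])"
```

```text
clock: 2.85
position: [0.5471, 0.1051, 0.2513]
tool_rot: [-3.142, 0.0, 1.005]
force: [0.2, -1.1, -0.1]
grip_width: 0.0852
finger_force: 0.0
clock: 3.35
position: [0.5471, 0.105, 0.2514]
tool_rot: [3.141, 0.0, 1.745]
force: [0.5, -0.9, 0.1]
grip_width: 0.0856
finger_force: 0.0
clock: 3.85
position: [0.5471, 0.1049, 0.2514]
tool_rot: [3.142, 0.0, 2.485]
force: [0.6, 0.2, 0.2]
grip_width: 0.0856
finger_force: 0.0
[ 0.28263982  0.49409344 -0.80949362  1.7298054   0.39777113  1.08998505
  0.25873386]
```

```bash
python3 -m inch '[[0,0,0,0,0,-0.148,0],[0,0,0,0,0,-0.148,0],[0,0,0,0,0,-0.148,0],[0,0,0,0,0,-0.148,0],[0,0,0,0,0,-0.148,0]]' >/dev/null && python3 -m inch '[[0,0,0,0,0,-0.148,0],[0,0,0,0,0,-0.148,0],[0,0,0,0,0,-0.148,0],[0,0,0,0,0,-0.113,0],[-0.0014,0.0013,0.03,0,0,0,0]]' && python3 -m inch '[[0,0,0.04,0,0,0,0],[0,0,0.03,0,0,0,0],[0,0,0,0,0,0,0]]'
python3 - <<'E'
from h import *
print(telemetry.observe()['qpos'])
a=grab_frame("top")[170:254,192:264]; b=grab_frame("side")[120:220,220:340]
cv2.imwrite("pics/z1.png",np.hstack([cv2.resize(a,(360,420),interpolation=2),cv2.resize(b,(430,420),interpolation=2)])[:,:,::-1])
E
```

```text
clock: 4.85
position: [0.5489, 0.1072, 0.2233]
tool_rot: [-3.14, 0.004, -2.504]
force: [1.6, 0.1, -0.8]
grip_width: 0.0854
finger_force: 0.0
clock: 5.15
position: [0.5459, 0.1061, 0.1483]
tool_rot: [3.14, -0.004, -2.507]
force: [0.7, -0.5, 1.1]
grip_width: 0.0856
finger_force: 0.0
[ 0.38836508  0.7240189  -1.01819424  1.82118858  0.7186478   1.02473099
  1.28187013]
```

View pics/z1.png

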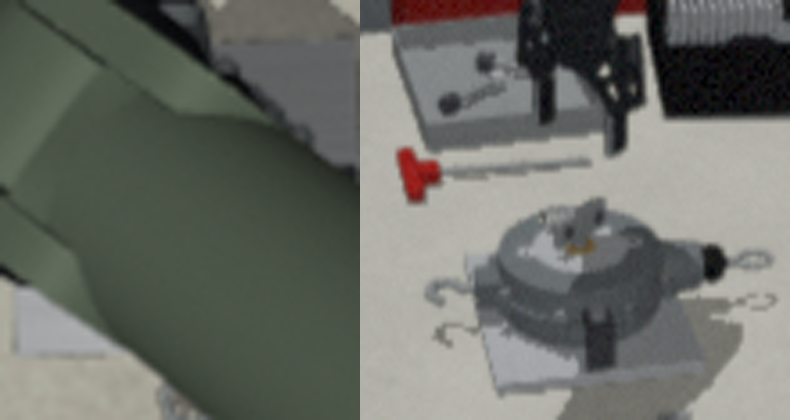

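Fingers stand either side of the wing as planned (side crop, fingertips at (545,115) and (615,145), wing at (580,220)). Going down and closing.

```bash
python3 -m inch '[[-0.001,0,0.03,0,0,0,0],[0,0,0.03,0,0,0,0],[0,0,0.012,0,0,0,0],[0,0,0,0,0,0,0.6],[0,0,0,0,0,0,1]]' 40 && python3 -m inch '[[0,0,0,0,0,0,1],[0,0,0,0,0,0,1],[0,0,0,0,0,0,1],[0,0,0,0,0,0,1],[0,0,0,0,0,0,1]]' 40;  python3 -c "
from h import *
s=telemetry.observe();print(s['qpos'],s['moment'])"
```

```text
clock: 5.75
position: [0.5491, 0.1079, 0.081]
tool_rot: [-3.141, 0.002, -2.508]
force: [-0.7, 0.2, 0.2]
grip_width: 0.0589
finger_force: 0.0
clock: 6.25
position: [0.5479, 0.1085, 0.0802]
tool_rot: [3.141, 0.001, -2.507]
force: [-7.6, 4.1, 11.8]
grip_width: 0.0112
finger_force: 40.8
[ 0.3345392   0.81106334 -0.93995611  1.86029375  0.82709138  0.91830565
  1.2012807 ] [ 0.60378412  1.43236781 -0.01034068]
```

```bash
python3 -m inch '[[0,0.001,-0.003,0,0,0.1,1],[0,0,0,0,0,0.148,1],[0,0,0,0,0,0.148,1],[0,0,0,0,0,0.148,1],[0,0,0,0,0,0.148,1]]' 40 && python3 -m inch '[[0,0,0,0,0,0.148,1],[0,0,0,0,0,0.148,1],[0,0,0,0,0,0.148,1],[0,0,0,0,0,0.148,1],[0,0,0,0,0,0.148,1]]' ;  python3 -c "
from h import *
s=telemetry.observe();print(s['qpos'],s['moment'])"
```

```text
clock: 6.75
position: [0.5475, 0.1078, 0.0813]
tool_rot: [3.142, -0.001, 3.078]
force: [7.3, 0.6, -27.1]
grip_width: 0.0108
finger_force: 42.0
clock: 7.25
position: [0.5472, 0.1073, 0.0813]
tool_rot: [-3.14, -0.0, 2.337]
force: [4.8, -2.1, -24.0]
grip_width: 0.0109
finger_force: 42.4
[ 0.13693469  0.69321064 -0.61952842  1.87048656  0.56737597  0.76255953
 -0.03081601] [-0.35655581 -1.0237546   0.12539357]
```

```bash
python3 -m inch '[[0,0,0.002,0,0,0.148,1],[0,0,0,0,0,0.148,1],[0,0,0,0,0,0.148,1],[0,0,0,0,0,0.148,1],[0,0,0,0,0,0.148,1]]' 40 && python3 -m inch '[[0,0,0,0,0,0.148,1],[0,0,0,0,0,0.148,1],[0,0,0,0,0,0.148,1],[0,0,0,0,0,0.148,1],[0,0,0,0,0,0.148,1]]' && python3 -m inch '[[0,0,0,0,0,0.148,1],[0,0,0,0,0,0.148,1],[0,0,0,0,0,0.148,1],[0,0,0,0,0,0.148,1],[0,0,0,0,0,0.148,1]]';  python3 -c "
from h import *
s=telemetry.observe();print(s['qpos'],s['moment'])"
```

```text
clock: 7.75
position: [0.5469, 0.1071, 0.081]
tool_rot: [-3.14, 0.002, 1.597]
force: [-11.3, -8.4, 16.6]
grip_width: 0.0109
finger_force: 48.2
clock: 8.25
position: [0.5464, 0.1073, 0.081]
tool_rot: [-3.141, 0.003, 0.857]
force: [-14.4, -6.8, 19.3]
grip_width: 0.011
finger_force: 48.5
clock: 8.75
position: [0.5461, 0.1078, 0.081]
tool_rot: [3.141, 0.003, 0.118]
force: [-15.5, -4.0, 19.9]
grip_width: 0.011
finger_force: 48.6
[-0.2695755   0.62229053 -0.04409911  1.89415311  0.04338434  0.62902346
 -1.79365189] [-0.86378435  3.11242307  0.16982494]
```

```bash
python3 -m inch '[[0,0,-0.001,0,0,0.14,1],[0,0,0,0,0,0,1],[0,0,0,0,0,0,0],[0,0,0,0,0,0,0],[0,0,0,0,0,0,0]]' && python3 -m inch '[[0,0,0,0,0,0,0],[0,0,-0.03,0,0,0,0],[0,0,-0.045,0,0,0,0],[0,0,-0.045,0,0,0,0],[0,0,-0.045,0,0,0,0]]' && python3 -m inch '[[-0.0185,0.046,0,0,0,0,0],[-0.0185,0.046,0,0,0,0,0],[-0.0185,0.046,0,0,0,0,0],[-0.0185,0.046,0,0,0,0,0],[-0.0185,0.046,0,0,0,0,0]]' && python3 -m inch '[[0,0.046,0,0,0,-0.115,0],[0,0.041,0,0,0,0,0],[0,0,0,0,0,0,0]]';  python3 - <<'E'
from h import *
s=telemetry.observe();print(s['qpos'],s['moment'])
a=grab_frame("top");a1=a[170:254,192:264]; b=grab_frame("side")[190:280,220:320]
cv2.imwrite("pics/t2.png",a[:,:,::-1])
cv2.imwrite("pics/z2.png",np.hstack([cv2.resize(a1,(504,588),interpolation=2),cv2.resize(b,(290,588),interpolation=2)])[:,:,::-1])
E
```

```text
clock: 9.25
position: [0.5479, 0.1085, 0.0815]
tool_rot: [-3.141, -0.0, -0.016]
force: [0.2, 0.6, 0.2]
grip_width: 0.0539
finger_force: 0.0
clock: 9.75
position: [0.5474, 0.1082, 0.2483]
tool_rot: [-3.141, -0.0, -0.016]
force: [-0.1, 0.0, 0.5]
grip_width: 0.0854
finger_force: 0.0
clock: 10.25
position: [0.4504, -0.1218, 0.2466]
tool_rot: [-3.142, -0.001, -0.016]
force: [1.5, -1.1, -0.0]
grip_width: 0.0854
finger_force: 0.0
clock: 10.55
position: [0.4541, -0.2112, 0.2465]
tool_rot: [3.14, -0.0, 0.09]
force: [0.3, 2.0, -0.8]
grip_width: 0.0854
finger_force: 0.0
[ 0.22322555  0.30662325  0.11612434  1.90955347 -0.0418307   0.92662746
 -1.12134875] [0.08766165 0.04986457 0.02233193]
```

View pics/z2.png

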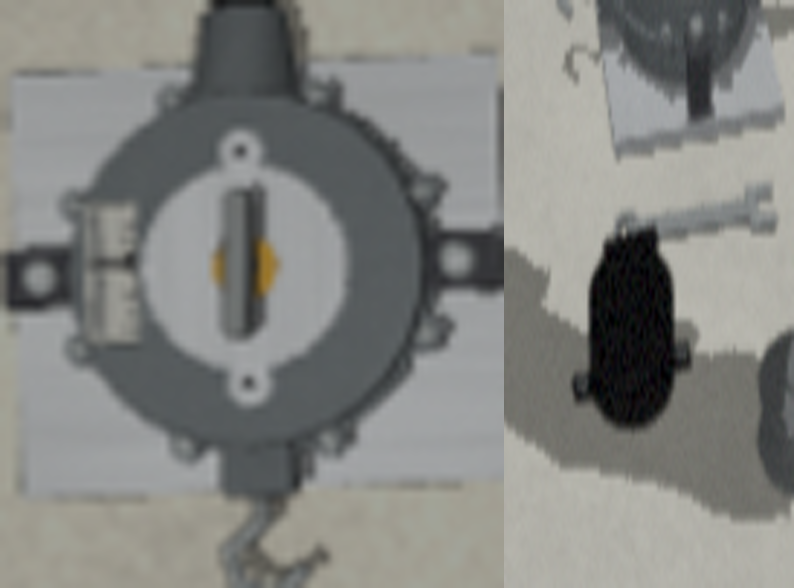

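The pointer line now stands beside the tab (both near row 261 in the crop) and the key is free. Now the cover.

```bash
python3 -m inch '[[-0.0066,-0.0038,0.0,0,0,0,0],[0,0,0.04,0,0,0,0],[0,0,0.045,0,0,0,0],[0,0,0.045,0,0,0,0],[0,0,0.035,0,0,0,0]]' && python3 -m inch '[[0,0,0.025,0,0,0,0],[0,0,0.0,0,0,0,0],[0,0,0.0,0,0,0,0],[0,0,0.0,0,0,0,0]]' && python3 -c "
from h import *
s=telemetry.observe();print(s['qpos'],s['moment'])"
```

```text
clock: 11.15
position: [0.447, -0.2011, 0.0795]
tool_rot: [-3.141, 0.001, 0.098]
force: [1.4, 0.3, -0.8]
grip_width: 0.0853
finger_force: 0.0
clock: 11.55
position: [0.4485, -0.2027, 0.0579]
tool_rot: [3.141, -0.002, 0.097]
force: [-0.6, -0.8, 1.0]
grip_width: 0.0855
finger_force: 0.0
[ 0.25407     0.59475798  0.06634408  2.07732479 -0.08236369  0.46990769
 -1.0913961 ] [ 0.06499724 -0.00735626 -0.01872765]
```

```bash
python3 -m inch '[[-0.0018,0.005,0.004,0,0,0,0],[0,0,0,0,0,0,0],[0,0,0,0,0,0,0]]' && python3 -c "
from h import *
for i in range(4):
  s=telemetry.observe();print(s['position'],s['tool_rot']);grab_frame('top')
"
```

```text
clock: 11.85
position: [0.4465, -0.2083, 0.0527]
tool_rot: [3.141, -0.0, 0.096]
force: [-0.4, 0.1, 0.9]
grip_width: 0.0854
finger_force: 0.0
[ 0.44650411 -0.20830198  0.05268119] [ 3.14138499e+00 -4.74707485e-04  9.58837636e-02]
[ 0.44652917 -0.20813269  0.05261717] [ 3.14149677e+00 -4.10131113e-04  9.60816294e-02]
[ 0.44656822 -0.20807138  0.05254949] [ 3.14150696e+00 -3.57780057e-04  9.62452985e-02]
[ 0.44654218 -0.20803784  0.05247451] [ 3.14152257e+00 -2.57046354e-04  9.63421360e-02]
```

```bash
python3 -m inch '[[0,0,0,0,0,0,0.6],[0,0,0,0,0,0,1],[0,0,0,0,0,0,1],[0,0,0,0,0,0,1],[0,0,0,0,0,0,1]]' 40 && python3 -m inch '[[0,0,0,0,0,0,1],[0,0,0,0,0,0,1],[0,0,0,0,0,0,1],[0,0,-0.005,0,0,0,1],[0,0,-0.01,0,0,0,1]]' 40
```

```text
clock: 12.55
position: [0.4465, -0.208, 0.0523]
tool_rot: [-3.142, 0.0, 0.096]
force: [-0.3, 0.4, 0.7]
grip_width: 0.0133
finger_force: 45.3
clock: 13.05
position: [0.4461, -0.2079, 0.0674]
tool_rot: [-3.141, 0.001, 0.096]
force: [-0.7, 0.2, -1.4]
grip_width: 0.0135
finger_force: 44.5
```

```bash
python3 -m inch '[[0,0,-0.025,0,0,0,1],[0,0,-0.035,0,0,0,1],[0,0,-0.035,0,0,0,1],[0,0,-0.035,0,0,0,1],[0,0,-0.025,0,0,0,1]]' && python3 -m inch '[[0.016,-0.03,0,0,0,0,1],[0.016,-0.038,0,0,0,0,1],[0.016,-0.038,0,0,0,0,1],[0.016,-0.038,0,0,0,0,1],[0.016,-0.038,0,0,0,0,1]]' && python3 -m inch '[[0.018,-0.038,0,0,0,0,1],[0.018,-0.038,0,0,0,0,1],[0.014,-0.03,0,0,0,0,1],[0,-0.016,0,0,0,0.066,1],[0,0,0,0,0,0,1]]' && python3 -m inch '[[0,0,0,0,0,0,1],[0,0,0,0,0,0,1],[0,0,0,0,0,0,1]]'
python3 - <<'E'
from h import *
o=telemetry.observe();print(o['position'],o['tool_rot'],o['finger_force'])
b=grab_frame("side")
cv2.imwrite("pics/z3.png",cv2.resize(b[100:220,220:340],(590,590),interpolation=2)[:,:,::-1])
x,y,z=o['position'];yw=o['tool_rot'][2]
# predicted ear pixels if centred under TCP
for s in(1,-1):print(proj("side",[x+s*.052*np.cos(yw),y+s*.052*np.sin(yw),z-.0475]))
print("rim ctr",proj("side",[x,y,z-.0525]))
E
```

```text
clock: 13.55
position: [0.4466, -0.2082, 0.2254]
tool_rot: [3.141, -0.002, 0.096]
force: [0.2, 0.6, -2.0]
grip_width: 0.0127
finger_force: 44.5
clock: 14.05
position: [0.5087, -0.0176, 0.2233]
tool_rot: [3.141, -0.001, 0.096]
force: [0.2, -1.3, -1.6]
grip_width: 0.0131
finger_force: 44.5
clock: 14.55
position: [0.5462, 0.1096, 0.2228]
tool_rot: [-3.141, 0.0, 0.032]
force: [0.2, -0.5, -1.1]
grip_width: 0.0132
finger_force: 44.5
clock: 14.85
position: [0.5466, 0.1059, 0.2226]
tool_rot: [3.141, -0.0, 0.03]
force: [0.4, -0.2, -1.3]
grip_width: 0.0132
finger_force: 44.5
[0.54664424 0.10594392 0.22262961] [ 3.14137554e+00 -2.92524340e-04  2.95446662e-02] 44.468623995780945
[[296.00542164 148.62926809]]
[[265.59633076 151.02085734]]
rim ctr [[280.87657507 151.18517908]]
```

View pics/z3.png

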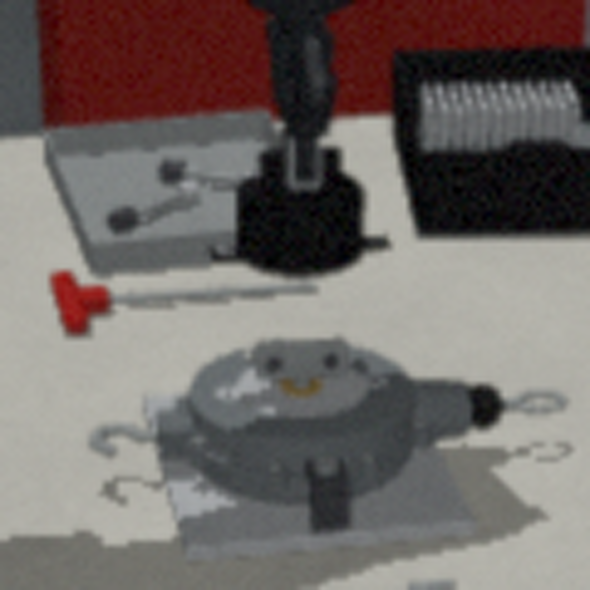

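The cover is held level and centred: its ear tips at (212,252) and (388,242) have their midpoint where predicted. Lowering.

```bash
python3 -m inch '[[0.0008,-0.0012,0.02,0,0,0,1],[0,0,0.03,0,0,0,1],[0,0,0.025,0,0,0,1],[0,0,0.015,0,0,0,1],[0,0,0.0,0,0,0,1]]' && python3 -m inch '[[0,0,0,0,0,0,1],[0,0,0,0,0,0,1],[0,0,0,0,0,0,1]]'
```

```text
clock: 15.4
position: [0.5464, 0.1075, 0.1306]
tool_rot: [3.141, 0.003, 0.03]
force: [0.5, 0.2, -1.3]
grip_width: 0.0131
finger_force: 44.5
clock: 15.7
position: [0.5478, 0.1083, 0.1333]
tool_rot: [-3.141, -0.001, 0.03]
force: [0.0, -0.7, -0.8]
grip_width: 0.0133
finger_force: 44.5
```

```bash
python3 -m inch '[[0,0.001,0.006,0,0,0,1],[0,0,0.004,0,0,0,1],[0,0,0,0,0,0,1],[0,0,0.002,0,0,0,1],[0,0,0,0,0,0,1]]' && python3 -m inch '[[0,0,0.001,0,0,0,1],[0,0,0,0,0,0,1],[0,0,0,0,0,0,1]]'
```

```text
clock: 16.2
position: [0.5473, 0.1073, 0.1201]
tool_rot: [3.142, 0.0, 0.03]
force: [-0.3, 0.2, -1.5]
grip_width: 0.0131
finger_force: 44.5
clock: 16.5
position: [0.5474, 0.1073, 0.1193]
tool_rot: [-3.142, -0.0, 0.03]
force: [0.7, -0.2, -1.3]
grip_width: 0.0126
finger_force: 44.5
```

```bash
python3 -m inch '[[0,0,0.001,0,0,0,1],[0,0,0,0,0,0,1],[0,0,0.001,0,0,0,1],[0,0,0,0,0,0,1],[0,0,0,0,0,0,1]]'
```

```text
clock: 17.0
position: [0.5475, 0.1074, 0.1183]
tool_rot: [-3.141, -0.001, 0.03]
force: [-5.7, -0.8, 18.4]
grip_width: 0.0132
finger_force: 47.2
```

Contact (18 N up), at the height expected. Easing off a little, then releasing and rising.

```bash
python3 -m inch '[[0,0,-0.0005,0,0,0,1],[0,0,0,0,0,0,1],[0,0,0,0,0,0,0],[0,0,0,0,0,0,0],[0,0,0,0,0,0,0]]' && python3 -m inch '[[0,0,0,0,0,0,0],[0,0,0,0,0,0,0],[0,0,-0.02,0,0,0,0],[0,0,-0.04,0,0,0,0],[0,0,-0.04,0,0,0,0]]' && python3 -m inch '[[0,0.045,-0.02,0,0,0,0],[-0.01,0.045,0,0,0,0,0],[-0.01,0.045,0,0,0,0,0],[-0.01,0.045,0,0,0,0,0],[-0.01,0.045,0,0,0,0,0]]'>/dev/null && python3 -m inch '[[0,0.04,0,0,0,0,0],[0,0,0,0,0,0,0],[0,0,0,0,0,0,0]]'
python3 - <<'E'
from h import *
a=grab_frame("top")[170:254,192:264]; b=grab_frame("side")[130:220,225:340]
cv2.imwrite("pics/z4.png",np.vstack([np.hstack([cv2.resize(a,(504,588),interpolation=2),cv2.copyMakeBorder(cv2.resize(b,(290,227),interpolation=2),0,361,0,0,cv2.BORDER_CONSTANT)])])[:,:,::-1])
E
```

```text
clock: 17.5
position: [0.5473, 0.1073, 0.1177]
tool_rot: [3.142, 0.0, 0.03]
force: [0.5, -0.3, 0.3]
grip_width: 0.0561
finger_force: 0.0
clock: 18.0
position: [0.5469, 0.1072, 0.2187]
tool_rot: [3.141, 0.001, 0.03]
force: [0.1, 1.0, -0.2]
grip_width: 0.0853
finger_force: 0.0
clock: 18.8
position: [0.5153, -0.1595, 0.2377]
tool_rot: [-3.142, 0.0, 0.029]
force: [-0.7, 0.1, 1.0]
grip_width: 0.0858
finger_force: 0.0
```

View pics/z4.png

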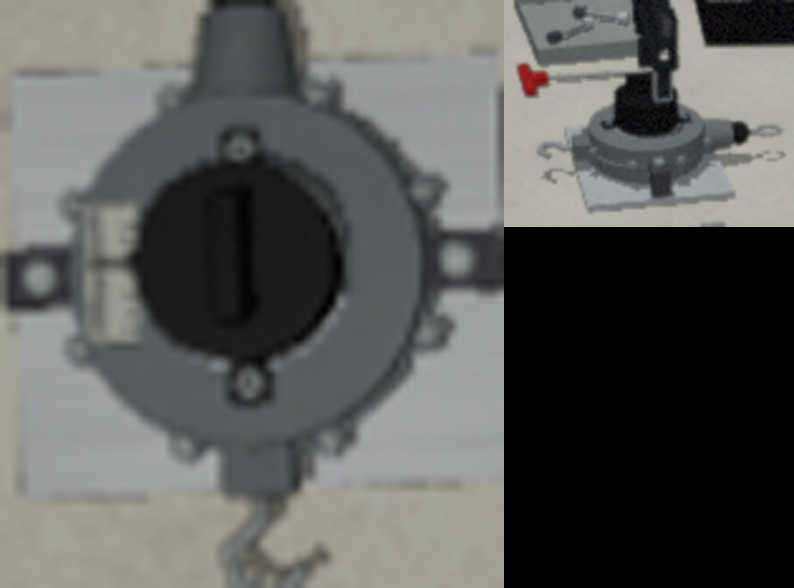

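The ears' holes, at (239,147) and (249,381), lie over the screw holes seen earlier at (240,150) and (249,383). The pointer line at row 263 is still beside the tab.

```bash
python3 -c "
from h import *
print(bot.job_done())"
```

```text
the job is handed in; nothing more can be done
None
```

I wound the spring until the pointer stood beside the index tab and released the key, then set the cover on the seat with its ears within about 1 mm of the screw holes. I handed the job in at about 19 s of the 72 s allowed; the verdict was not shown.

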